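Clamp the work and hold the curing lamp over the wet resin tile

TASK

First press the jig's sprung clamp arm down by its pad until the catch snaps over its nose and it stays down by itself. Then take the curing lamp by its grip, carry it over the black crate, and finish while still holding it: motionless and level, about 15 mm above the wet white tile, centred on it, long side along long side. The lamp must never touch the jig or tile, and the crate, jar and bottle are left where they stand.

Things in the scene. Friction and masses are not known exactly. Their poses are not given: they have to be found in the camera images.
- jig: Gluing jig fixed to the table left or right of the crate, turned up to 25 deg: plywood board 250 (x) x 160 (y) x 12 mm, origin at the centre of its underside, z up. On it a brown wood block, 150 x 115 mm, top at 32 mm. At y = +45 mm the steel clamp arm runs along x: hinge at x = +100, catch (post with dark sprung hook) at x = -100. With the arm down nothing on it is higher than 75 mm.
- tile (a point): Centre of the top face of the freshly resin-coated tile: a white ceramic slab 90 (x) x 36 (y) x 6 mm lying on the block, fixed. Frame parallel to the jig's, z up. The top face is 38 mm above the table; the point is (0, -30, 38) mm in the jig's frame.
- clamp (a joint): Angle of the clamp arm, rad: 0 = raised by its spring, 20.6 deg above level; about 0.36 = level, held by the catch; 0.39 = hard stop. Press past about 0.375 (to the stop is fine) and the catch snaps over its nose; let go earlier and it springs back to 0.
- clamp_pad (a point): Centre of the top face of the black rubber pad (34 mm along the arm, 30 mm across) on the 18 mm wide clamp arm, 140 mm from the hinge. Frame as the jig's when level. Raised it is at about (-26, 45, 113) mm in the jig's frame; it swings down in an arc to (-40, 45, 65) when level, 61 high at the hard stop. It takes about 3 N at first, 5 to 8 N near the catch.
- lamp: Hand-held curing lamp, about 0.2 to 0.35 kg, standing on the table on its flat underside, turned up to 25 deg, across the crate from the jig: grey housing 110 (x) x 44 (y) x 22 mm with a black upright grip fin on top, 60 mm (x) x 20 mm thick (y), from 22 to 72 mm above the underside, centred. Origin at the centre of the underside, z up.
- crate: Black slatted tool crate, 340 (x) x 110 (y) x 85 mm high, 1.6 kg, loose on the table between lamp and jig, long side pointing away from the robot; the tools inside stay below its rim. Origin at the centre of the underside. Carry the lamp over it and leave it alone.
- jar: Small glass jar with a steel cap, 64 mm across, 75 mm high; loose, beyond the work; leave alone. Origin at the centre of the underside.
- bottle: White plastic bottle, 52 mm across, 130 mm high; loose, beyond the work; leave alone. Origin at the centre of the underside.
There are look-alikes about, which are no part of the job. Leave any blue or turquoise look-alike of the lamp alone.

How it is judged:
By the outcome, as a careful person would: the job done as asked, in the order asked, and still so for the second after the job is handed in, while the arm keeps its last pose, push and grip.
It also fails if it takes over 61 s, if anything falls off the work surface, if the arm or the gripper's body presses on something with over 40 N, if the wrist force passes 120 N, or if a joint passes its speed limit or range.

ROBOT

A 6-joint arm with a two-finger parallel gripper is mounted at the origin on the work surface. World frame = base frame: x ahead of the robot, y to its left, z up, the work surface at z = 0. Lengths are in m, angles in rad, forces in N, time in s.
With the tool pointing down it reaches from about 0.325 to 1 m from the base axis. Payload 5.1 kg.
Tool frame: the origin (TCP) lies midway between the tips of the shut fingers; the grasp point (between the pads) lies 19 mm behind it (robot.grip_point_offset is the distance from the TCP to the grasp point, in m); z points along the fingers, y is the line along which they close (so a half turn about z gives the same grasp; the last joint's range is limited). The gripper opens to 85 mm and grips with 20 to 120 N. Pads are 22 mm wide; open, the fingers measure 114 mm over their backs; the gripper's body (76 mm by 85 mm) begins 54 mm behind the grasp point. The pads swing forward as they close: fully open they stand 13 mm farther back than shut.
Start: joints at [-1.288, 0.124, 1.65, -0, 1.367, -0.083], TCP at [0.232, -0.607, 0.231] pointing down, gripper open.
Joint ranges: [-2.61, 2.61], [-1.02, 2.33], [0.03, 2.71], [-1.35, 4.49], [0.32, 2.68], [-2.91, 2.91]. Speed limits (rad/s): [2.57, 2.57, 3.14, 3.14, 3.14, 3.14].

INTERFACE

Orientations are given as [roll, pitch, yaw] about the fixed x, y, z axes, in that order (R = Rz(yaw) Ry(pitch) Rx(roll)).
In Python, from station import state, grab_frame, ticket, models, robot gives the robot as it stands.
- The arm moves only by the tool servo_tool, never from a script. Its arguments are lists of equal length, an entry for each row: "hand": the opening, from 0 (shut) to 1 (fully open); "translation": the shift along the tool's x, y, z as a fraction of full scale, a list of three; "rot": the turn, a rotation vector about the tool's x, y, z as a fraction of full scale, a list of three. In form: {"hand": [hand, ...], "translation": [[tx, ty, tz], ...], "rot": [[wx, wy, wz], ...]}. A call has exactly 10 rows; each row shifts and turns the commanded pose from where the row before left it, along the tool's axes as they then stand; what a row does not reach is not made up. Full scale, the value 1, is 0.025 m for a shift and 8 degrees for a turn. A row lasts 1/10 s, in which the tool goes at most 50 mm and 8.59 degrees, less where a joint would pass 70% of its speed; a pose out of reach is approached as far as the arm can. A call with a number of a shift or a turn outside -1 to 1 is refused whole. A call with a gripper value outside its range is refused whole. The fingers move at their own pace and stop on an object; "grip_force" is the grip in N (left out, the last holds). Time passes only in rows, so rows that do not move let the fingers close, or fill a call up. It gives the time, the measured TCP pose, the force, the opening and the grip force at its end, in the units of the state.
- state(): the state, without advancing time (a new reading comes with each control period).
- grab_frame(name): name is "side" or "top" or "wrist"; returns a dict with "frame" (400x640x3 uint8, blue, green, red), "intrinsics" (3x3 intrinsics, pixels), "k1" (the pictures are not rectified: a ray, as slopes to the right and down, at radius r is drawn at 1 + k1 r^2 times it, then the intrinsics apply), "R" (3x3) and "t" (3): a world point X has camera coordinates R X + t. Camera axes: x right, y down, z forward; pixel columns grow to the right and rows downward; lengths in m; the calibration is good to about 2 mm. A picture is of the moment at which its call begins. There is no depth.
- ticket.hand_in(): hands the job in; it is judged then, once.
Trained networks look in a picture, given as the dict that the camera call returned (one of the last four; its "shot" number tells which), for a name from the list of things; names that differ only in an ending like _2 or _b are one class to them, and where a whole thing is asked for, a point or a joint stands for the part that bears it (a point fixed in the world has none). Each returns a list of dicts, best first, with "confidence" (0 to 1); they miss things now and then, are a little off and sometimes report something else, mostly with a low value. They report only what shows in the picture. A call takes as long as a camera call. They do not tell look-alikes from the thing itself.
- models.masks_of(target, picture): "mask" (400x640 bool, what is visible of it) and "rect" ([centre column, centre row, width, height] in pixels, round what is visible of it).
The state is a dict: "time_s": time; "qpos": joint angles; "joint_vel": joint speeds; "joint_torque": joint torques, N m; "tcp_pos": TCP position; "ee_rot": TCP orientation; "wrist_force": force on the tool from outside, world axes, zero at the start; "torque": the same for the moment, N m; "opening": opening from 0.0 (shut) to 1.0 (fully open); "grip_force": force on a finger pad.
Only numpy, scipy, OpenCV 4.12 (cv2) and the standard library are available. Lean on these libraries where they do the work, as an engineer would, in place of code of your own. Each camera call takes 0.05 s, during which the arm holds its last target. There are 200 camera calls.

## Working session

There is one attempt and no reset: what is moved stays moved. The work goes in short steps, Python scripts to look and compute and a tool call to move; the robot and the scene stay as the last step left them, time stands still between calls to the robot, and variables do not carry over. Pictures are saved under pics/ and viewed, at most 13 in all, crops included, and the job is handed in when it is done.

Besides the shell and the picture viewer there is one more tool, called after "Request:" as name(argument=value, ...) on one line, values as JSON. servo_tool: Moves the arm, as the interface text tells. Shift numbers are shares of 0.025 m and turn numbers shares of 8 degrees, none past 1 either way. Its arguments: {"type":"object","properties":{"hand":{"type":"array"},"translation":{"type":"array"},"rot":{"type":"array"},"grip_force":{"type":"number"}},"required":["hand","translation","rot"]}

```bash
mkdir -p pics
cat > look.py <<'E'
import cv2,pickle
from station import state,grab_frame,ticket,models,robot
P={}
for n in ("top","side"):
    p=grab_frame(n); P[n]=p; cv2.imwrite(f"pics/{n}0.png",p["frame"])
    print(n,p["intrinsics"].tolist(),p["k1"],p["R"].round(4).tolist(),p["t"].round(4).tolist())
    for o in ("jig","lamp","crate","clamp","clamp_pad","jar","bottle"):
        try:
            for d in models.masks_of(o,p)[:3]:
                print(o,round(d["confidence"],2),[round(float(x)) for x in d["rect"]])
                P.setdefault((n,o),[]).append(d)
        except Exception as e: print(o,e)
pickle.dump(P,open("p0.pkl","wb"))
s=state();print(s)
E
python3 look.py
```

```text
top [[479.9510521945387, 0.0, 319.5363099075531], [0.0, 479.9510521945387, 198.8258655816764], [0.0, 0.0, 1.0]] -0.09625014124587031 [[-0.0229, -0.9997, -0.0001], [-0.997, 0.0229, -0.0742], [0.0742, -0.0016, -0.9972]] [0.0481, 0.5504, 1.2242]
jig 0.67 [424, 217, 70, 105]
lamp 0.86 [207, 275, 32, 40]
lamp 0.74 [222, 207, 25, 44]
lamp 0.57 [174, 199, 42, 42]
crate 0.89 [330, 197, 46, 136]
clamp 0.95 [417, 208, 15, 80]
clamp_pad 0.6 [419, 210, 12, 73]
jar 0.57 [406, 116, 25, 29]
bottle 0.79 [280, 118, 21, 25]
side [[420.431784193165, 0.0, 325.1584541619539], [0.0, 420.431784193165, 195.89915806590218], [0.0, 0.0, 1.0]] -0.09898640532461729 [[-0.9954, -0.0955, -0.0032], [-0.049, 0.5387, -0.8411], [0.082, -0.8371, -0.5409]] [0.5607, 0.1023, 1.1414]
jig 0.72 [351, 171, 84, 38]
jig 0.66 [346, 162, 59, 14]
lamp 0.86 [326, 291, 49, 48]
lamp 0.78 [307, 340, 52, 48]
lamp 0.63 [270, 173, 21, 31]
crate 0.75 [327, 212, 133, 54]
clamp 0.83 [347, 163, 56, 17]
clamp_pad 0.52 [348, 162, 62, 19]
jar 0.81 [270, 173, 20, 31]
bottle 0.6 [242, 228, 24, 56]
{'time_s': 0.8, 'qpos': array([-1.28761377e+00,  1.23776463e-01,  1.65028881e+00,  6.42709690e-06,
        1.36749001e+00, -8.26035595e-02]), 'joint_vel': array([-0.0001089 ,  0.00086952,  0.00143385,  0.00093484,  0.00120438,
       -0.0004965 ]), 'joint_torque': array([ 7.87173012e-04, -4.23540974e+01, -3.65732253e+01, -1.27636126e-04,
        4.11076417e-04,  7.53865663e-06]), 'tcp_pos': array([ 0.23246544, -0.60700447,  0.23134408]), 'ee_rot': array([ 3.14155489e+00, -3.18968984e-06,  3.65784823e-01]), 'wrist_force': array([0.71074617, 0.17000439, 0.00806147]), 'torque': array([-0.01122553, -0.04454471,  0.06079675]), 'grip_force': 0.0, 'opening': 0.9959442983812062}
```

Run:
```python
import cv2
a=cv2.imread("pics/top0.png")[95:315,140:490]; cv2.imwrite("pics/topc.png",cv2.resize(a,(795,500),interpolation=cv2.INTER_CUBIC))
b=cv2.imread("pics/side0.png")[140:380,190:450]; cv2.imwrite("pics/sidec.png",cv2.resize(b,(650,600),interpolation=cv2.INTER_CUBIC))
```

```text
(no output)
```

View pics/topc.png

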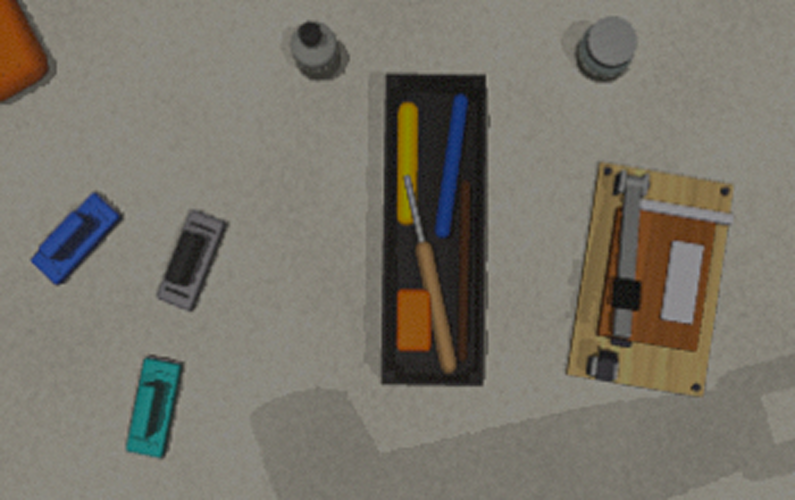

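View pics/sidec.png

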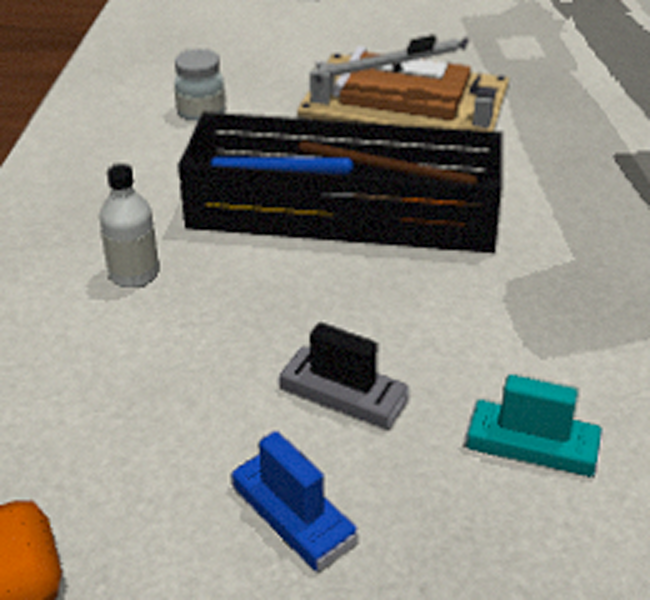

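Top crop (140+u/2.27, 95+v/2.27): the lamp candidates are grey with a black fin at full-frame px (225,209), blue at (174,199) and turquoise at (207,275). The grey one fits the description. The jig is at about (424,217), with the arm raised, its pad at crop (627,293) and the tile at crop (684,282). The side view agrees: the grey lamp at crop (343,370) is nearest the crate.

```bash
cat > h.py <<'E'
import numpy as np,cv2
from scipy.optimize import least_squares
def proj(p,X):
    c=np.atleast_2d(X)@p["R"].T+p["t"]; s=c[:,:2]/c[:,2:]
    s=s*(1+p["k1"]*(s**2).sum(1,keepdims=True)); K=p["intrinsics"]
    return s*[K[0,0],K[1,1]]+[K[0,2],K[1,2]]
def T(q,L):
    c,s=np.cos(q[2]),np.sin(q[2]); L=np.atleast_2d(np.array(L,float))/1000
    return np.c_[q[0]+c*L[:,0]-s*L[:,1],q[1]+s*L[:,0]+c*L[:,1],L[:,2]]
def fit(p,px,L,q0):
    r=least_squares(lambda q:(proj(p,T(q,L))-px).ravel(),q0)
    return r.x,np.abs(r.fun).max()
E
python3 - <<'E'
import pickle,numpy as np
from h import *
P=pickle.load(open("p0.pkl","rb"));p=P["top"]
f=lambda a:(np.array(a,float)+.5)/2.2714-.5+[140,95]
jp=f([(600,162),(733,185),(703,396),(567,375),(676,240),(704,244),(692,323),(663,319)])
JL=[(125,80,12),(125,-80,12),(-125,-80,12),(-125,80,12),(45,-12,38),(45,-48,38),(-45,-48,38),(-45,-12,38)]
j,e=fit(p,jp,JL,[.6,-.25,0]);print("jig",j.round(4),np.degrees(j[2]),e)
l,e=fit(p,f([(193,209),(228,218),(193,310),(158,299)]),[(55,22,22),(55,-22,22),(-55,-22,22),(-55,22,22)],[.6,.25,0]);print("lamp",l.round(4),np.degrees(l[2]),e)
c,e=fit(p,f([(387,74),(485,74),(483,384),(382,384)]),[(170,55,85),(170,-55,85),(-170,-55,85),(-170,55,85)],[.6,0,0]);print("crate",c.round(4),e)
print("pad",T(j,[(-26,45,113),(-40,45,61),(0,-30,38)]))
print("padpx",proj(p,T(j,[(-26,45,113)])),"seen",f([(627,293)]), proj(P["side"],T(j,[(-26,45,113)])),"seen",np.array([422,44])/2.5+[190,140])
print(proj(P["side"],T(l,[(0,0,72)])),"seen",np.array([345,340])/2.5+[190,140])
E
```

```text
jig [ 0.4971 -0.244  -0.1862] -10.668211375918531 1.190894733747541
lamp [ 0.5312  0.2822 -0.369 ] -21.143534921629332 1.0051445693594019
crate [ 0.5559  0.0073 -0.0348] 0.7653526660361365
pad [[ 0.47991054 -0.1949673   0.113     ]
 [ 0.46615252 -0.1923756   0.061     ]
 [ 0.49157704 -0.27348413  0.038     ]]
padpx [[416.16178486 223.43056314]] seen [[415.76133662 223.71546183]] [[358.27184657 156.22926858]] seen [358.8 157.6]
[[327.34169125 273.18156631]] seen [328. 276.]
```

Request:
servo_tool(hand=[0, 0, 0, 0, 0, 0, 0, 0, 0, 0], translation=[[0, 0, 0], [0, 0, 0], [0, 0, 0], [0, 0, 0], [0.36, -1, 0], [0.36, -1, 0], [0.36, -1, 0], [0.36, -1, 0], [0.36, -1, 0], [0.36, -1, 0]], rot=[[0, 0, 1], [0, 0, 1], [0, 0, 1], [0, 0, 0.96], [0, 0, 0], [0, 0, 0], [0, 0, 0], [0, 0, 0], [0, 0, 0], [0, 0, 0]])

```text
time_s: 1.8
tcp_pos: [0.3139, -0.4687, 0.2314]
ee_rot: [3.141, -0.0, -0.187]
wrist_force: [0.4, -0.2, 0.2]
opening: 0.004
grip_force: 0.0
```

Request:
servo_tool(hand=[0, 0, 0, 0, 0, 0, 0, 0, 0, 0], translation=[[0.36, -1, 0], [0.36, -1, 0], [0.36, -1, 0], [0.36, -1, 0], [0.36, -1, 0], [0.36, -1, 0], [0.36, -1, 0], [0.36, -1, 0], [0, 0, 0], [0, 0, 0]], rot=[[0, 0, 0], [0, 0, 0], [0, 0, 0], [0, 0, 0], [0, 0, 0], [0, 0, 0], [0, 0, 0], [0, 0, 0], [0, 0, 0], [0, 0, 0]])

```text
time_s: 2.8
tcp_pos: [0.4215, -0.2864, 0.2315]
ee_rot: [3.141, -0.0, -0.186]
wrist_force: [-0.1, -0.5, -0.1]
opening: 0.001
grip_force: 0.0
```

Run:
```python
from station import *
import cv2,pickle
p=grab_frame("wrist");pickle.dump(p,open("w1.pkl","wb"));cv2.imwrite("pics/w1.png",p["frame"])
```

```text
(no output)
```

View pics/w1.png

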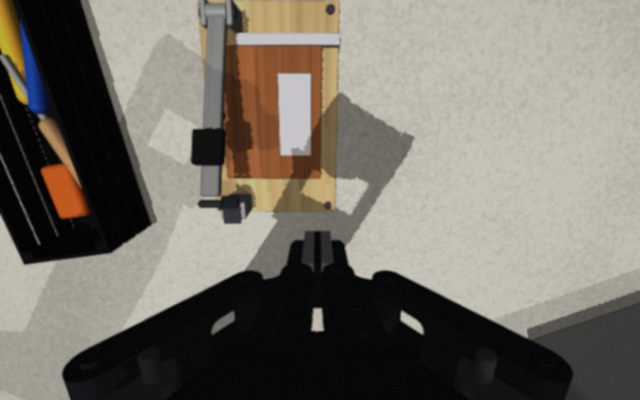

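The wrist view shows the jig upright in the picture: tile corners (278,73),(309,73),(311,155),(279,156), board corner (336,211), pad centre (208,146).

Run:
```python
import pickle
from h import *
p=pickle.load(open("w1.pkl","rb"))
g=cv2.cvtColor(p["frame"],cv2.COLOR_BGR2HSV);m=((g[...,1]<40)&(g[...,2]>130)).astype(np.uint8);m[:60]=0;m[170:]=0;m[:,:262]=0;m[:,318:]=0
q,w=cv2.connectedComponents(m)[:2];r=cv2.minAreaRect(cv2.findNonZero(m));print(r,m.sum())
L=[(45,-12,38),(45,-48,38),(-45,-48,38),(-45,-12,38)]
j,e=fit(p,np.array([(278,73),(309.5,73),(311.5,155.5),(279.5,156)]),L,[.497,-.244,-.186]);print(j,e)
print(proj(p,T(j,[(-26,45,113),(-125,-80,12)])))
print("tile",T(j,[(0,-30,38)]),"pad",T(j,[(-30,45,113)]))
```

```text
((294.0, 113.5), (81.0, 32.0), 90.0) 2585
[ 0.49710441 -0.24469601 -0.18265437] 0.7450474955070945
[[206.95140097 146.74851106]
 [335.51837972 211.93718807]]
tile [[ 0.4916552  -0.27419696  0.038     ]] pad [[ 0.47577728 -0.19499537  0.113     ]]
```

Request:
servo_tool(hand=[0, 0, 0, 0, 0, 0, 0, 0, 0, 0], translation=[[0.37, -1, 0], [0.37, -1, 0], [0.37, -1, 0], [0.37, -1, 0], [0, 0, 1], [0, 0, 1], [0, 0, 1], [0, 0, 0.8], [0, 0, 0], [0, 0, 0]], rot=[[0, 0, 0], [0, 0, 0], [0, 0, 0], [0, 0, 0], [0, 0, 0], [0, 0, 0], [0, 0, 0], [0, 0, 0], [0, 0, 0], [0, 0, 0]])

```text
time_s: 3.85
tcp_pos: [0.4761, -0.196, 0.1365]
ee_rot: [-3.142, 0.0, -0.188]
wrist_force: [-0.0, 0.3, 0.2]
opening: 0.003
grip_force: 0.0
```

Request:
servo_tool(hand=[0, 0, 0, 0, 0, 0, 0, 0, 0, 0], translation=[[0, 0, 0.36], [0, 0, 0.36], [-0.05, 0, 0.32], [-0.05, 0, 0.32], [-0.05, 0, 0.32], [-0.05, 0, 0.32], [-0.05, 0, 0.32], [-0.05, 0, 0.28], [-0.05, 0, 0.2], [0, 0, 0]], rot=[[0, 0, 0], [0, 0, 0], [0, 0, 0], [0, 0, 0], [0, 0, 0], [0, 0, 0], [0, 0, 0], [0, 0, 0], [0, 0, 0], [0, 0, 0]])

```text
time_s: 4.85
tcp_pos: [0.4678, -0.1935, 0.0656]
ee_rot: [-3.141, -0.0, -0.187]
wrist_force: [0.0, -0.4, 0.6]
opening: -0.0
grip_force: 0.0
```

Request:
servo_tool(hand=[0, 0, 0, 0, 0, 0, 0, 0, 0, 0], translation=[[0, 0, 0.06], [0, 0, 0.06], [0, 0, 0.06], [0, 0, 0], [0, 0, 0], [0, 0, 0], [0, 0, 0], [0, 0, 0], [0, 0, 0], [0, 0, 0]], rot=[[0, 0, 0], [0, 0, 0], [0, 0, 0], [0, 0, 0], [0, 0, 0], [0, 0, 0], [0, 0, 0], [0, 0, 0], [0, 0, 0], [0, 0, 0]])

```text
time_s: 5.85
tcp_pos: [0.4675, -0.1934, 0.0621]
ee_rot: [-3.141, 0.001, -0.187]
wrist_force: [-3.1, 1.0, 6.1]
opening: 0.001
grip_force: 3.0
```

Run:
```python
from station import *
import cv2
a=grab_frame("side")["frame"][120:230,270:450];cv2.imwrite("pics/s2.png",cv2.resize(a,(790,482),interpolation=cv2.INTER_CUBIC))
```

```text
(no output)
```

View pics/s2.png

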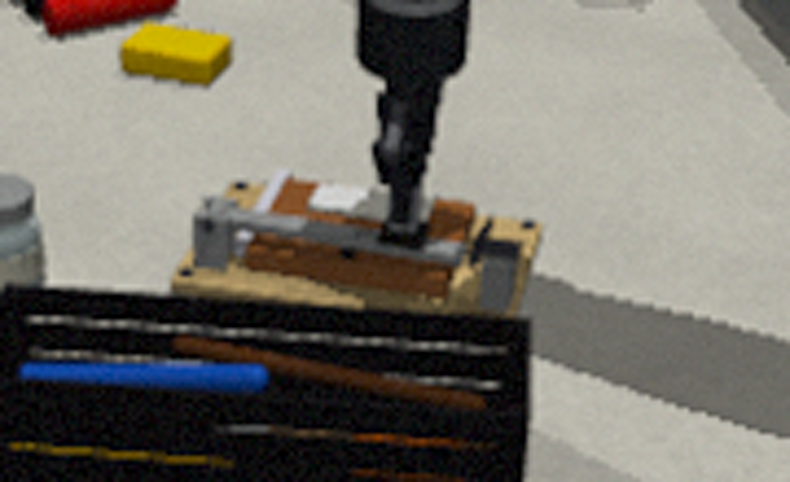

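The arm is level under the fingers, with its nose at the hook (crop (465,250)). I'll press on to the stop to be sure it latches.

Request:
servo_tool(hand=[0, 0, 0, 0, 0, 0, 0, 0, 0, 0], translation=[[0, 0, 0.04], [0, 0, 0.04], [0, 0, 0.04], [0, 0, 0], [0, 0, 0], [0, 0, 0], [0, 0, 0], [0, 0, 0], [0, 0, 0], [0, 0, 0]], rot=[[0, 0, 0], [0, 0, 0], [0, 0, 0], [0, 0, 0], [0, 0, 0], [0, 0, 0], [0, 0, 0], [0, 0, 0], [0, 0, 0], [0, 0, 0]])

```text
time_s: 6.9
tcp_pos: [0.4675, -0.1935, 0.0605]
ee_rot: [-3.141, 0.002, -0.187]
wrist_force: [-7.5, 3.1, 14.9]
opening: 0.002
grip_force: 7.8
```

Request:
servo_tool(hand=[0, 0, 0, 0, 0, 0, 0, 0, 0, 0], translation=[[0, 0, -0.1], [0, 0, -0.2], [0, 0, -0.4], [0, 0, -1], [0, 0, -1], [0, 0, -1], [0, 0, -1], [0, 0, -1], [0, 0, -1], [0, 0, 0]], rot=[[0, 0, 0], [0, 0, 0], [0, 0, 0], [0, 0, 0], [0, 0, 0], [0, 0, 0], [0, 0, 0], [0, 0, 0], [0, 0, 0], [0, 0, 0]])

```text
time_s: 7.9
tcp_pos: [0.4696, -0.1944, 0.2307]
ee_rot: [3.139, -0.007, -0.187]
wrist_force: [0.0, 0.3, 0.4]
opening: -0.002
grip_force: 0.0
```

Run:
```python
from station import *
import cv2
a=grab_frame("side")["frame"][120:230,270:450];cv2.imwrite("pics/s3.png",cv2.resize(a,(790,482),interpolation=cv2.INTER_CUBIC))
```

```text
(no output)
```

View pics/s3.png

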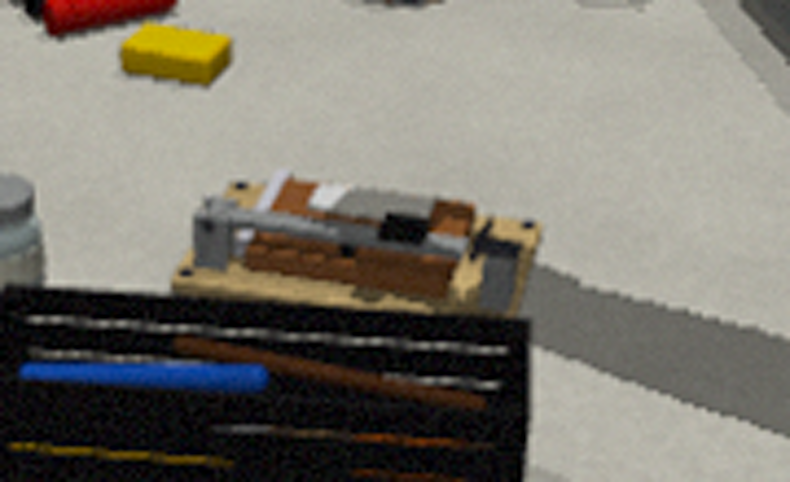

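The clamp stays down by itself: level, with the hook over its nose at crop (480,245). Next I go to the lamp.

Request:
servo_tool(hand=[0, 0, 0, 0, 0, 0, 0, 0, 0, 0], translation=[[-0.24, -1, 0], [-0.24, -1, 0], [-0.24, -1, 0], [-0.24, -1, 0], [-0.24, -1, 0], [-0.24, -1, 0], [-0.24, -1, 0], [-0.24, -1, 0], [-0.24, -1, 0], [-0.24, -1, 0]], rot=[[0, 0, 0], [0, 0, 0], [0, 0, 0], [0, 0, 0], [0, 0, 0], [0, 0, 0], [0, 0, 0], [0, 0, 0], [0, 0, 0], [0, 0, 0]])

```text
time_s: 8.95
tcp_pos: [0.4541, 0.0643, 0.2241]
ee_rot: [3.141, 0.003, -0.187]
wrist_force: [-0.3, 0.5, -0.3]
opening: 0.002
grip_force: 0.0
```

Request:
servo_tool(hand=[1, 1, 1, 1, 1, 1, 1, 1, 1, 1], translation=[[-0.24, -1, 0], [-0.24, -1, 0], [-0.24, -1, 0], [-0.24, -1, 0], [-0.24, -1, 0], [-0.24, -1, 0], [-0.24, -1, 0], [0, 0, 0], [0, 0, 0], [0, 0, 0]], rot=[[0, 0, 0], [0, 0, 0], [0, 0, 0], [0, 0, 0], [0, 0, 0], [0, 0, 0], [0, 0, 0], [0, 0, 0.65], [0, 0, 0.65], [0, 0, 0]])

```text
time_s: 9.95
tcp_pos: [0.4456, 0.2429, 0.2241]
ee_rot: [3.139, 0.003, -0.368]
wrist_force: [-0.1, 0.2, -0.3]
opening: 1.005
grip_force: 0.0
```

Run:
```python
from station import *
import cv2,pickle
p=grab_frame("wrist");pickle.dump(p,open("w2.pkl","wb"));cv2.imwrite("pics/w2.png",p["frame"])
print(state()["tcp_pos"],state()["ee_rot"],state()["opening"])
```

```text
[0.44574699 0.24279308 0.22444362] [ 3.13956799e+00  2.18812770e-03 -3.66639457e-01] 1.0008639726416169
```

View pics/w2.png

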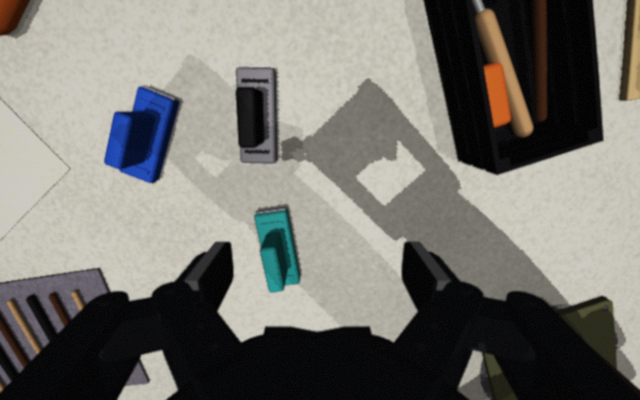

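The wrist view shows the grey lamp with housing corners (237,68),(275,68),(276,161),(241,162) and its black fin centred near (250,117). The blue look-alike is at (142,135) and the turquoise at (277,250). The grey one is confirmed.

Run:
```python
import pickle
from h import *
p=pickle.load(open("w2.pkl","rb"))
l,e=fit(p,np.array([(237,67.5),(275.5,67.5),(276.5,161.5),(240,162)]),[(55,22,22),(55,-22,22),(-55,-22,22),(-55,22,22)],[.53,.28,-.37]);print(l,e)
print(proj(p,T(l,[(30,10,72),(30,-10,72),(-30,-10,72),(-30,10,72)])))
g=cv2.cvtColor(p["frame"],cv2.COLOR_BGR2GRAY)[75:160:12,228:290:3];print(g)
a=p["frame"][50:180,190:330];cv2.imwrite("pics/w2c.png",cv2.resize(a,None,fx=4.5,fy=4.5,interpolation=cv2.INTER_CUBIC))
```

```text
[ 0.5310118   0.28383857 -0.39620382] 2.4636220644666196
[[236.0084519   85.62103862]
 [256.58670177  86.16105074]
 [258.1410683  148.14646853]
 [238.6707043  147.62048532]]
[[192 195 193 113 129 131 131 132 134 135 136 137 139 139 132  74  89 193
  201 200 188]
 [178 187 176  71  47  52  53  54  56  95  74  88 103 134 136  81  86 195
  199 202 204]
 [180 182 168  23  19  25  30  30  24   7   6  10  62  93 138  86  72 184
  201 204 204]
 [170 175 177  47  20  22  25  28  24   5   2   2  60  90 140  93  67 183
  204 203 204]
 [178 181 183  94  20  27  26  27  24   9   2   5  47  69 134  98  52 161
  179 189 199]
 [182 178 168 142  19  24  23  26  25  13   7   4  33  54 118  90  48 156
  177 173 173]
 [177 169 175 176  88  49  49  48  50  73 113 120 121 122 125  94  48 139
  108  90  87]
 [179 185 178 177 126 111 115 117 118 119 121 120 122 122 124 101  52 158
  125  96 117]]
```

View pics/w2c.png

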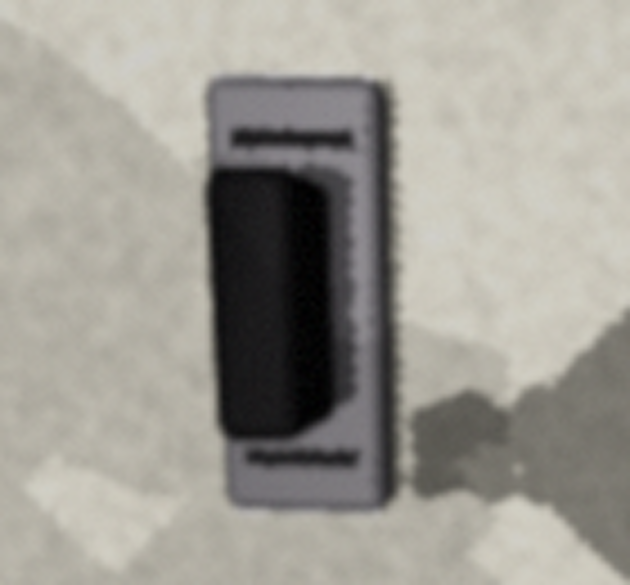

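The close crop shows a grey housing with a black fin: this is the right lamp. I'll refine the fit with housing and fin corners.

Run:
```python
import pickle
from h import *
p=pickle.load(open("w2.pkl","rb"))
px=np.array([(211,80),(374,82),(384,505),(228,505),(210,171),(293,171),(297,438),(221,438)])/4.5+[190-.4,50-.4]
L=[(55,22,22),(55,-22,22),(-55,-22,22),(-55,22,22),(30,10,72),(30,-10,72),(-30,-10,72),(-30,10,72)]
r=least_squares(lambda q:(proj(p,T(q,L))-px).ravel(),[.53,.28,-.38]);print(r.x,np.degrees(r.x[2]));print(r.fun.reshape(-1,2).round(1))
```

```text
[ 0.53115242  0.28504762 -0.3926985 ] -22.499966736008894
[[-1.3 -1.5]
 [ 1.8 -1. ]
 [ 0.8  2.3]
 [-0.6  1.5]
 [-1.6 -1.6]
 [ 0.6 -1.1]
 [ 1.5  1.5]
 [-1.1  1. ]]
```

Request:
servo_tool(hand=[1, 1, 1, 1, 1, 1, 1, 1, 1, 1], translation=[[0, 0, 0], [0.85, -0.94, 0], [0.85, -0.94, 0], [0.85, -0.94, 0], [0, 0, 1], [0, 0, 1], [0, 0, 1], [0, 0, 1], [0, 0, 1], [0, 0, 0]], rot=[[0, 0, 0.13], [0, 0, 0], [0, 0, 0], [0, 0, 0], [0, 0, 0], [0, 0, 0], [0, 0, 0], [0, 0, 0], [0, 0, 0], [0, 0, 0]])

```text
time_s: 11.0
tcp_pos: [0.5292, 0.2827, 0.0965]
ee_rot: [3.135, 0.006, -0.387]
wrist_force: [-0.9, -0.0, 0.1]
opening: 1.003
grip_force: 0.0
```

Run:
```python
from station import *
import cv2,pickle
p=grab_frame("wrist");pickle.dump(p,open("w3.pkl","wb"));cv2.imwrite("pics/w3.png",p["frame"])
print(state()["tcp_pos"],state()["ee_rot"])
```

```text
[0.53070781 0.28332431 0.09901787] [ 3.13811125  0.00348567 -0.38687838]
```

View pics/w3.png

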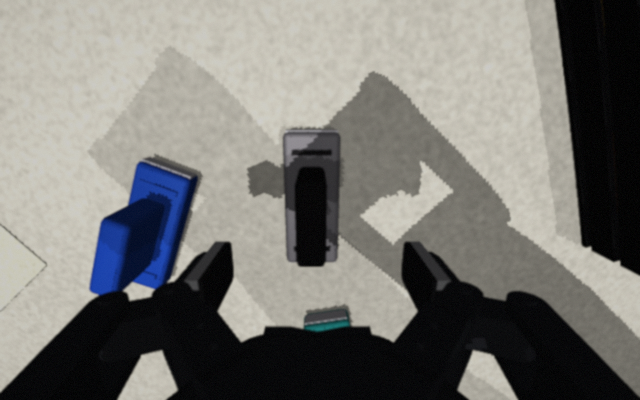

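The fin is centred between the fingers (fin px 311, finger midpoint 317), and the blue lamp clears the left finger. I'll descend partly closed and grip.

Request:
servo_tool(hand=[0.65, 0.65, 0.65, 0.65, 0.65, 0.65, 0.65, 0.65, 0.65, 0.65], translation=[[0, 0, 0], [0, 0, 0], [0, 0, 0.5], [0, 0, 0.5], [0, 0, 0.5], [0, 0, 0.5], [0, 0, 0.4], [0, 0, 0.32], [0, 0, 0], [0, 0, 0]], rot=[[0, 0, 0], [0, 0, 0], [0, 0, 0], [0, 0, 0], [0, 0, 0], [0, 0, 0], [0, 0, 0], [0, 0, 0], [0, 0, 0], [0, 0, 0]])

```text
time_s: 12.05
tcp_pos: [0.5323, 0.2843, 0.0333]
ee_rot: [3.142, 0.0, -0.387]
wrist_force: [-1.2, 0.3, -0.1]
opening: 0.655
grip_force: 0.0
```

Request:
servo_tool(hand=[0.4, 0.3, 0.2, 0.1, 0, 0, 0, 0, 0, 0], translation=[[0, 0, 0], [0, 0, 0], [0, 0, 0], [0, 0, 0], [0, 0, 0], [0, 0, 0], [0, 0, 0], [0, 0, 0], [0, 0, 0], [0, 0, 0]], rot=[[0, 0, 0], [0, 0, 0], [0, 0, 0], [0, 0, 0], [0, 0, 0], [0, 0, 0], [0, 0, 0], [0, 0, 0], [0, 0, 0], [0, 0, 0]], grip_force=60)

```text
time_s: 13.05
tcp_pos: [0.5328, 0.2846, 0.0341]
ee_rot: [-3.141, -0.001, -0.387]
wrist_force: [-0.5, 1.4, 5.5]
opening: 0.224
grip_force: 60.9
```

Request:
servo_tool(hand=[0, 0, 0, 0, 0, 0, 0, 0, 0, 0], translation=[[0, 0, -0.1], [0, 0, -0.3], [0, 0, -0.6], [0, 0, -1], [0, 0, -1], [0, 0, -1], [0, 0, -1], [0, 0, -1], [0, 0, -0.6], [0, 0, -0.2]], rot=[[0, 0, 0], [0, 0, 0], [0, 0, 0], [0, 0, 0], [0, 0, 0], [0, 0, 0], [0, 0, 0], [0, 0, 0], [0, 0, 0], [0, 0, 0]])

```text
time_s: 14.05
tcp_pos: [0.5331, 0.2846, 0.2062]
ee_rot: [-3.139, -0.003, -0.387]
wrist_force: [0.3, 0.2, -2.1]
opening: 0.226
grip_force: 59.8
```

Run:
```python
from station import *
import cv2,pickle
P={n:grab_frame(n) for n in("wrist","side")};s=state();P["s"]=s
pickle.dump(P,open("w4.pkl","wb"))
print(s["tcp_pos"],s["ee_rot"],s["wrist_force"],s["opening"])
a=cv2.resize(P["wrist"]["frame"][90:310,200:440],None,fx=2.4,fy=2.4);b=P["side"]["frame"][170:330,270:390];b=cv2.resize(b,(396,528),interpolation=cv2.INTER_CUBIC)
a=cv2.resize(a,(400,366));o=cv2.copyMakeBorder(a,0,162,0,0,0)
import numpy as np;cv2.imwrite("pics/w4.png",np.hstack([o,b]))
```

```text
[0.53232463 0.2842808  0.20391093] [-3.14097016e+00 -6.71287511e-04 -3.86782292e-01] [-0.67251691 -0.56652649 -2.02980067] 0.23154259856525158
```

View pics/w4.png

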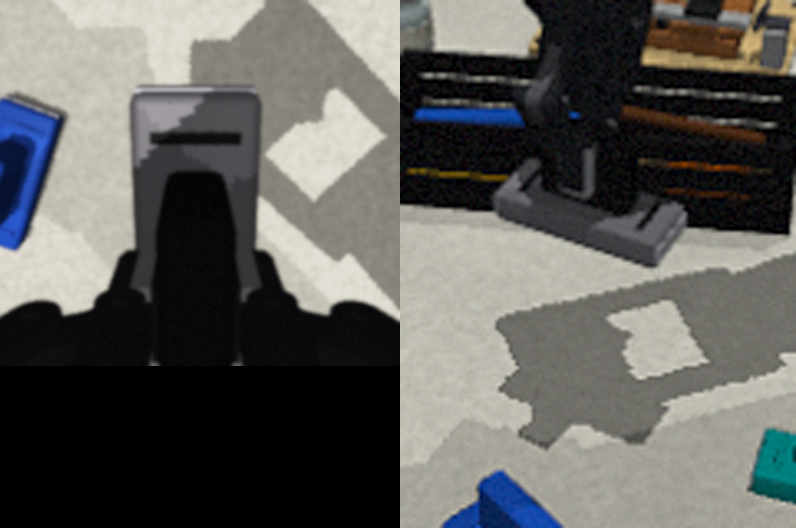

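The lamp is held straight and looks level: wrist-crop front edge (132..259, 96), and side-view bottom edge from (497,213) to (655,265), which is the expected perspective slope. Now I fit the lamp relative to the tool.

Run:
```python
import pickle
from h import *
from scipy.spatial.transform import Rotation as Ro
P=pickle.load(open("w4.pkl","rb"));w,s=P["wrist"],P["side"];tcp=P["s"]["tcp_pos"]
wp=np.array([(132,95),(260,95)])/1.6667+[200,90];wL=np.array([(55,22,22),(55,-22,22)])/1000
sp=(np.array([(496,212),(655,265),(660,240),(687,212),(496,191)])-[400,0])/3.3+[270,170]
sL=np.array([(55,22,0),(-55,22,0),(-55,22,22),(-55,-22,22),(55,22,22)])/1000
def W(q,L): return L@Ro.from_euler("xyz",[0,q[4],q[3]]).as_matrix().T+q[:3]
f=lambda q:np.r_[(proj(w,W(q,wL))-wp).ravel()*1,(proj(s,W(q,sL))-sp).ravel()]
r=least_squares(f,[.531,.284,.17,-.387,0]);print(r.x.round(4),r.fun.round(1))
c,q=np.cos(-.3868),np.sin(-.3868);d=r.x[:3]-tcp;print("in tool x,y(left),z",d[0]*c+d[1]*q,-d[0]*q+d[1]*c,d[2])
```

```text
[ 5.303e-01  2.847e-01  1.707e-01 -3.814e-01 -5.000e-04] [-1.7  0.3  2.3 -0.1 -0.3  2.3  0.4  2.3 -0.8  1.1  0.2 -3.  -0.7  0.1]
in tool x,y(left),z -0.002016078242549455 -0.00035253224737259633 -0.03317549393683977
```

Request:
servo_tool(hand=[0, 0, 0, 0, 0, 0, 0, 0, 0, 0], translation=[[0, 0, 0], [0, 0, 0], [0.06, 0.5, 0], [0.1, 0.8, 0], [0.12, 1, 0], [0.12, 1, 0], [0.12, 1, 0], [0.12, 1, 0], [0.12, 1, 0], [0.12, 1, 0]], rot=[[0, 0, -0.73], [0, 0, -0.72], [0, 0, 0], [0, 0, 0], [0, 0, 0], [0, 0, 0], [0, 0, 0], [0, 0, 0], [0, 0, 0], [0, 0, 0]])

```text
time_s: 15.15
tcp_pos: [0.5193, 0.099, 0.2019]
ee_rot: [3.141, 0.002, -0.187]
wrist_force: [0.3, 0.5, -1.6]
opening: 0.224
grip_force: 59.8
```

Request:
servo_tool(hand=[0, 0, 0, 0, 0, 0, 0, 0, 0, 0], translation=[[0.12, 1, 0], [0.12, 1, 0], [0.12, 1, 0], [0.12, 1, 0], [0.12, 1, 0], [0.12, 1, 0], [0.12, 1, 0], [0.12, 1, 0], [0.12, 1, 0], [0.12, 1, 0]], rot=[[0, 0, 0], [0, 0, 0], [0, 0, 0], [0, 0, 0], [0, 0, 0], [0, 0, 0], [0, 0, 0], [0, 0, 0], [0, 0, 0], [0, 0, 0]])

```text
time_s: 16.15
tcp_pos: [0.5026, -0.1518, 0.2019]
ee_rot: [-3.141, 0.002, -0.187]
wrist_force: [-0.2, -0.8, -2.4]
opening: 0.227
grip_force: 59.8
```

Request:
servo_tool(hand=[0, 0, 0, 0, 0, 0, 0, 0, 0, 0], translation=[[0.1, 1, 0], [0.1, 1, 0], [0.1, 1, 0], [0.09, 0.8, 0], [0.07, 0.6, 0], [0.05, 0.54, 0], [0, 0, 0], [0, 0, 0], [0, 0, 0], [0, 0, 0]], rot=[[0, 0, 0], [0, 0, 0], [0, 0, 0], [0, 0, 0], [0, 0, 0], [0, 0, 0], [0, 0, 0], [0, 0, 0], [0, 0, 0], [0, 0, 0]])

```text
time_s: 17.15
tcp_pos: [0.4941, -0.2734, 0.2033]
ee_rot: [-3.141, 0.0, -0.183]
wrist_force: [-0.3, 0.8, -1.6]
opening: 0.227
grip_force: 59.9
```

Request:
servo_tool(hand=[0, 0, 0, 0, 0, 0, 0, 0, 0, 0], translation=[[0, 0.03, 0.3], [0, 0, 0.6], [0, 0, 0.8], [0, 0, 0.8], [0, 0, 0.7], [0, 0, 0.5], [0, 0, 0.3], [0, 0, 0.1], [0, 0, 0], [0, 0, 0]], rot=[[0, 0, 0], [0, 0, 0], [0, 0, 0], [0, 0, 0], [0, 0, 0], [0, 0, 0], [0, 0, 0], [0, 0, 0], [0, 0, 0], [0, 0, 0]])

```text
time_s: 18.15
tcp_pos: [0.4944, -0.2753, 0.1018]
ee_rot: [3.141, -0.002, -0.184]
wrist_force: [0.1, -0.2, -1.7]
opening: 0.229
grip_force: 59.9
```

Run:
```python
from station import *
import cv2,pickle,numpy as np
P={n:grab_frame(n) for n in("wrist","side","top")};s=state();P["s"]=s
pickle.dump(P,open("w5.pkl","wb"))
print(s["tcp_pos"],s["ee_rot"],s["wrist_force"],s["opening"])
a=cv2.resize(P["wrist"]["frame"][40:260,200:440],(400,366))
c=cv2.resize(P["top"]["frame"][150:290,365:485],(200,233))
b=cv2.resize(P["side"]["frame"][130:210,290:410],(399,266),interpolation=cv2.INTER_CUBIC)
o=np.zeros((600,799,3),np.uint8);o[:366,:400]=a;o[:266,400:]=b;o[366:599,:200]=c
cv2.imwrite("pics/w5.png",o)
```

```text
[ 0.49433443 -0.27526488  0.10175695] [ 3.14093395e+00 -1.52458176e-03 -1.84299544e-01] [-0.49599562 -0.88700685 -2.12701071] 0.2270113119237328
```

View pics/w5.png

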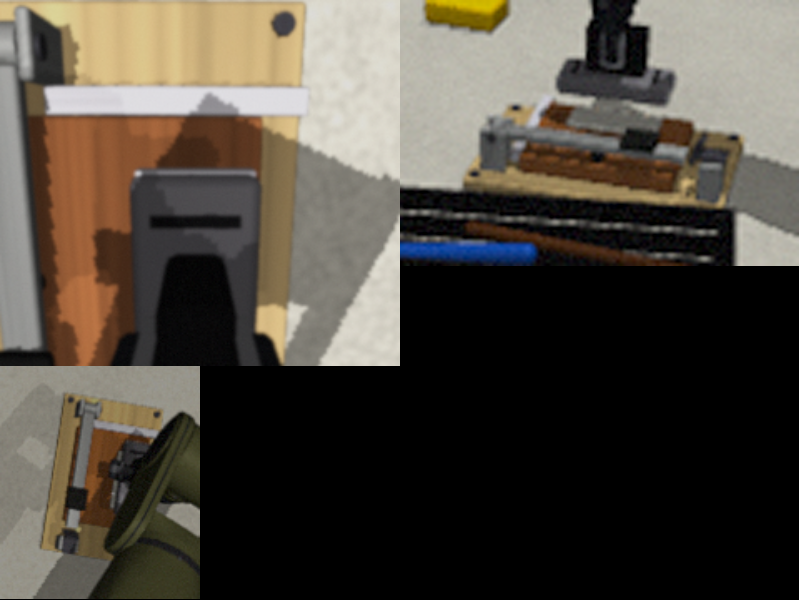

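The lamp is above the tile, parallel to the board, and the clamp is still latched (wrist crop: lamp front edge (132..259,172), board corner (302,3)). Next is a numeric check of the centring.

Run:
```python
import pickle
from h import *
P=pickle.load(open("w5.pkl","rb"));w=P["wrist"];t=P["s"]["tcp_pos"]
j=[.4971,-.2444,-.1845]
S=lambda px:np.array(px)/1.6667+[200,40]
print("corner pred",proj(w,T(j,[(125,-80,12)])),"seen",S((303,2)))
g=P["wrist"]["frame"]
c,s=np.cos(-.1843),np.sin(-.1843)
L=np.array([t[0]-.002*c,t[1]-.002*s,-.1843]);z=(t[2]-.0335)*1000
print("lamp pred",proj(w,T(L,[(55,22,22+z),(55,-22,22+z)])),"seen",S([(132,171),(259,171)]))
d=L[:2]-T(j,[(0,-30,38)])[0,:2];cj,sj=np.cos(j[2]),np.sin(j[2]);print("err jig frame mm",1e3*np.array([d[0]*cj+d[1]*sj,-d[0]*sj+d[1]*cj]),"z gap",z-38)
sp=P["side"];print("side lamp pred",proj(sp,T(L,[(55,22,z),(-55,22,z),(55,22,22+z),(-55,-22,22+z)])),"seen",np.array([(557,92),(668,104),(560,73),(675,73)])@np.eye(2)/3.325+[290-400/3.325,130])
for J in (j,): print("tile white visible side", proj(sp,T(J,[(45,-12,38),(-45,-12,38)])))
```

```text
corner pred [[383.02614354  40.814175  ]] seen [381.79636407  41.199976  ]
lamp pred [[275.50714157 146.38414288]
 [357.41340063 146.45166498]] seen [[279.19841603 142.59794804]
 [355.39689206 142.59794804]]
err jig frame mm [ 0.94368689 -0.84879737] z gap 30.256951051677504
side lamp pred [[336.6937951  157.91755678]
 [369.90928569 162.26720638]
 [336.76989791 151.87403937]
 [372.81041418 150.17607333]] seen [[337.21804511 157.66917293]
 [370.60150376 161.27819549]
 [338.12030075 151.95488722]
 [372.70676692 151.95488722]]
tile white visible side [[340.04091075 166.05686648]
 [366.8567849  169.68564171]]
```

Everything agrees to about 1–2 mm: a gap of 30 mm, with about 1 mm to correct in x and y. Final descent of 15 mm.

Request:
servo_tool(hand=[0, 0, 0, 0, 0, 0, 0, 0, 0, 0], translation=[[-0.05, -0.05, 0], [0, 0, 0.1], [0, 0, 0.15], [0, 0, 0.15], [0, 0, 0.1], [0, 0, 0.1], [0, 0, 0], [0, 0, 0], [0, 0, 0], [0, 0, 0]], rot=[[0, 0, 0], [0, 0, 0], [0, 0, 0], [0, 0, 0], [0, 0, 0], [0, 0, 0], [0, 0, 0], [0, 0, 0], [0, 0, 0], [0, 0, 0]])

```text
time_s: 19.3
tcp_pos: [0.493, -0.2736, 0.0861]
ee_rot: [3.141, -0.0, -0.184]
wrist_force: [0.3, -0.7, -2.0]
opening: 0.225
grip_force: 59.9
```

Request:
servo_tool(hand=[0, 0, 0, 0, 0, 0, 0, 0, 0, 0], translation=[[0, 0, 0], [0, 0, 0], [0, 0, 0], [0, 0, 0], [0, 0, 0], [0, 0, 0], [0, 0, 0], [0, 0, 0], [0, 0, 0], [0, 0, 0]], rot=[[0, 0, 0], [0, 0, 0], [0, 0, 0], [0, 0, 0], [0, 0, 0], [0, 0, 0], [0, 0, 0], [0, 0, 0], [0, 0, 0], [0, 0, 0]])

```text
time_s: 20.3
tcp_pos: [0.4928, -0.2735, 0.0858]
ee_rot: [-3.142, 0.0, -0.184]
wrist_force: [0.2, 0.5, -1.5]
opening: 0.228
grip_force: 59.9
```

Run:
```python
from station import *
import cv2,numpy as np
w=grab_frame("wrist")["frame"];b=grab_frame("side")["frame"];s=state()
print(s["tcp_pos"],s["ee_rot"],s["wrist_force"],s["opening"],abs(s["joint_vel"]).max())
o=np.zeros((600,800,3),np.uint8);o[:,:400]=cv2.resize(w,(400,250))[0:250].repeat(1,0) if 0 else 0
o[:240,:400]=cv2.resize(w[:384],(400,240));o[:600,400:]=cv2.resize(b[120:255,300:390],(400,600),interpolation=cv2.INTER_CUBIC)
cv2.imwrite("pics/w6.png",o)
```

```text
[ 0.49281285 -0.27347576  0.08581459] [ 3.14159165e+00  1.58401041e-05 -1.84337083e-01] [-0.32298851 -0.31924148 -2.68104737] 0.22613094878104897 0.003156582671799807
```

View pics/w6.png

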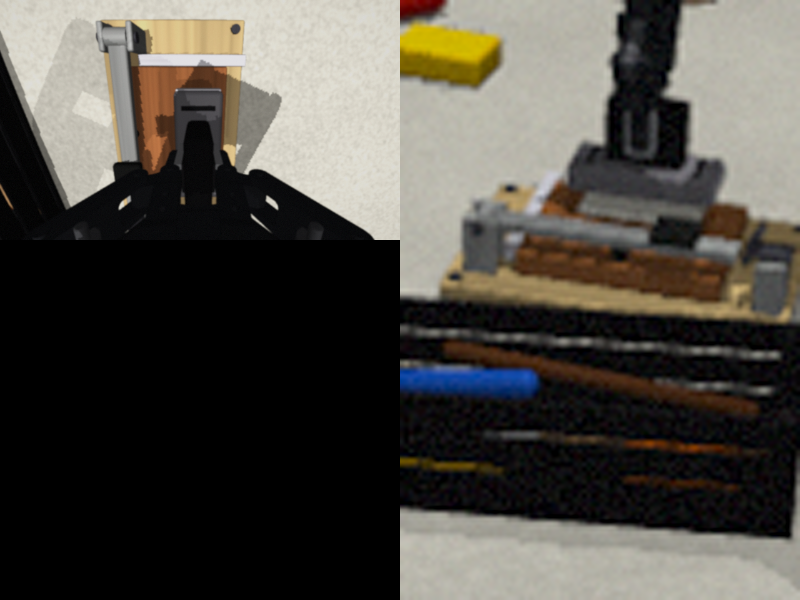

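The lamp hovers level and centred over the tile (side crop: lamp 570..722, tile 583..703), and the clamp is still down. I'll raise it 1 mm and let it settle before handing in.

Request:
servo_tool(hand=[0, 0, 0, 0, 0, 0, 0, 0, 0, 0], translation=[[0, 0, -0.03], [0, 0, 0], [0, 0, 0], [0, 0, 0], [0, 0, 0], [0, 0, 0], [0, 0, 0], [0, 0, 0], [0, 0, 0], [0, 0, 0]], rot=[[0, 0, 0], [0, 0, 0], [0, 0, 0], [0, 0, 0], [0, 0, 0], [0, 0, 0], [0, 0, 0], [0, 0, 0], [0, 0, 0], [0, 0, 0]])

```text
time_s: 21.4
tcp_pos: [0.4928, -0.2735, 0.0866]
ee_rot: [-3.142, 0.0, -0.184]
wrist_force: [-1.1, -0.1, -2.2]
opening: 0.229
grip_force: 59.9
```

```bash
python3 -c "
from station import *
print(state()['tcp_pos'],ticket.hand_in())"
```

```text
the job is handed in; nothing more can be done
[ 0.49282846 -0.27346228  0.08655244] None
```

I handed the job in at about 21 s: the clamp is latched down, and the lamp is held still and level over the tile, about 15 mm up and centred to within 1–2 mm by my measurements (no verdict came back).

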